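Load the pull-blank drilling fixture and clamp it at the first clutch slip

TASK

Get this drilling fixture ready: take the steel set-up block out of the nest board and put it in the grey tray, and seat every wooden blank on the bench fully home in the recess that matches its outline and size. Only when all are in, tighten the clamp by turning its black knob clockwise until the clutch first slips, and stop there, not letting the knob slip more than an eighth of a turn. Leave the tape, glue bottle and try square where they are.

Things in the scene. Friction and masses are not known exactly. Their poses are not given: they have to be found in the camera images.
- fixture: Drilling fixture fixed on the bench: plywood base 190 x 360 x 12 mm, on it a pale plywood nest board 170 x 240 mm whose top is 32 mm above the bench, with five recesses; an aluminium stop rail along the -y end (top 38 mm) and a grey clamp block 80 x 52 mm (top 50 mm) at the +y end. Origin on the bench under the board's region; x towards the row of two recesses, y towards the clamp. Its place and yaw vary.
- round_l: Plain dark walnut blank, 20 mm thick, lying flat; origin at the centre of its underside, z up. Large round, 50 mm diameter.
- square_l: Plain dark walnut blank, 20 mm thick, lying flat; origin at the centre of its underside, z up. Large square, 46 x 46 mm along its x and y.
- oblong: Plain dark walnut blank, 20 mm thick, lying flat; origin at the centre of its underside, z up. Oblong, 30 mm along its x, 54 mm along its y.
- round_s: Plain dark walnut blank, 20 mm thick, lying flat; origin at the centre of its underside, z up. Small round, 34 mm diameter.
- square_s: Plain dark walnut blank, 20 mm thick, lying flat; origin at the centre of its underside, z up. Small square, 34 x 34 mm along its x and y.
- nest_round_l (a point): Centre of the floor of the large round (53 mm) recess in the nest board; x, y along the fixture's x, y; z up. The recess, its floor lined black, is 8 mm deep, so the board's top is 8 mm above this point, and a seated blank stands 12 mm proud. Recess walls leave 1.5 mm all round the blank. May be left empty if its blank is absent.
- nest_square_l (a point): Centre of the floor of the large square (49 mm) recess in the nest board; x, y along the fixture's x, y; z up. The recess, its floor lined black, is 8 mm deep, so the board's top is 8 mm above this point, and a seated blank stands 12 mm proud. Recess walls leave 1.5 mm all round the blank. May be left empty if its blank is absent.
- nest_oblong (a point): Centre of the floor of the oblong (33 mm along x, 57 mm along y) recess in the nest board; x, y along the fixture's x, y; z up. The recess, its floor lined black, is 8 mm deep, so the board's top is 8 mm above this point, and a seated blank stands 12 mm proud. Recess walls leave 1.5 mm all round the blank. May be left empty if its blank is absent.
- nest_round_s (a point): Centre of the floor of the small round (37 mm) recess in the nest board; x, y along the fixture's x, y; z up. The recess, its floor lined black, is 8 mm deep, so the board's top is 8 mm above this point, and a seated blank stands 12 mm proud. Recess walls leave 1.5 mm all round the blank. May be left empty if its blank is absent.
- nest_square_s (a point): Centre of the floor of the small square (37 mm) recess in the nest board; x, y along the fixture's x, y; z up. The recess, its floor lined black, is 8 mm deep, so the board's top is 8 mm above this point, and a seated blank stands 12 mm proud. Recess walls leave 1.5 mm all round the blank. May be left empty if its blank is absent.
- setblock_center (a point): Centre of the set-up block: bright steel, 28 x 28 mm along its x and y, 30 mm tall along z, 0.15 kg, sides smooth. At the start it stands in the large round recess.
- tray: Open grey plastic tray, 100 x 100 mm outside, walls 4 mm thick and 25 mm high, floor 4 mm; fixed on the bench. Origin at the centre of its underside.
- knob_top (a point): Centre of the top of the clamp knob, a black fluted round knob of 38 mm diameter and 30 mm height standing upright on the clamp block (its underside 30 mm below this point), with a white line on top from the centre to the rim (along the point's own -x). Turning it clockwise, seen from above, drives the jaw against the nest board. Its axis is vertical. Any grip on the round sides will do.
- screw (a joint): Angle of the clamp screw and the steel collar under the knob (rad), growing as it is turned clockwise from above; black mark on the collar. It turns with the knob against a light drag (0.04 N m) until the jaw meets the nest board, near 4.2, where it stops dead. It starts between 0.2 and 1.3, so about half a turn or more is needed.
- knob (a joint): Slip of the knob on the screw (rad): 0 while the clutch holds, growing when the screw has stopped and the knob is turned on clockwise. The clutch slips smoothly at 0.2 N m; the knob's white line then runs ahead of the collar's black mark.
- jaw_face (a point): Middle of the face of the steel clamp jaw; it moves along the fixture's -y, 1.9 mm per radian of screw, until it touches the nest board.
- tape: Bystander: roll of blue tape lying flat, 96 mm diameter, 24 mm high; origin at the centre of its underside.
- glue: Bystander: white bottle with a yellow cap, 60 mm diameter, 160 mm high, standing; origin at the centre of its underside.
- trysquare: Bystander: try square lying flat, dark wooden stock 110 x 22 x 16 mm along x and a steel blade 150 mm along y; origin under the middle of the stock.

How it is judged:
On the way, in this order (a step that is already met when the one before it is completed fails the run):
1. set-up block in the tray and every blank present seated in its own recess (x of setblock_center in the frame of tray between -0.046 and 0.046 m and y of setblock_center in the frame of tray between -0.046 and 0.046 m and z of setblock_center in the frame of tray below 0.03 m and horizontal distance between round_l and nest_round_l below 0.005 m and z of round_l in the frame of nest_round_l below 0.003 m and angle between each of round_l, square_l, oblong, round_s, square_s's own z axis and vertical below 0.08 rad and horizontal distance between square_l and nest_square_l below 0.005 m and z of square_l in the frame of nest_square_l below 0.003 m and horizontal distance between oblong and nest_oblong below 0.005 m and z of oblong in the frame of nest_oblong below 0.003 m and horizontal distance between round_s and nest_round_s below 0.005 m and z of round_s in the frame of nest_round_s below 0.003 m and horizontal distance between square_s and nest_square_s below 0.005 m and z of square_s in the frame of nest_square_s below 0.003 m), for 0.2 s.
2. clamp tightened until the clutch slips (value of joint screw above 4.1 rad and value of joint knob above 0.05 rad), for 0.1 s.
At the end, for the whole second after the job is handed in: The set-up block lies in the tray; every blank present lies flat on the floor of its own recess (within 5 mm of its centre, less than 3 mm above the floor, tilt under 0.08 rad); the screw is at its stop (above 4.1 rad) and the knob has slipped between 0.05 and 0.8 rad; all at rest (all of step 1 and all of step 2 and value of joint knob below 0.8 rad and linear speed of each of round_l, square_l, oblong, round_s, square_s, setblock below 0.02 m/s); the robot touches nothing.
It fails at once if the knob slipped more than 0.8 rad (an eighth of a turn): overtightened (value of joint knob above 0.8 rad).
It fails at once if the tape was moved more than 4 cm (distance of tape from where it was at the start of the episode above 0.04 m).
It fails at once if the glue was moved more than 4 cm (distance of glue from where it was at the start of the episode above 0.04 m).
It fails at once if the trysquare was moved more than 4 cm (distance of trysquare from where it was at the start of the episode above 0.04 m).
Of round_l, square_l, oblong, round_s, square_s only 3 to 5 are there at a start; the rules pass over those that are not, and their reading is None.
At some moment in a run one of round_l, square_l, oblong, round_s, square_s may be knocked a few centimetres aside while the robot is not near it.
Once in a run the grip may slacken for a moment while it holds something.
It also fails if it takes over 210 s, if anything falls off the work surface, if the arm or the gripper's body presses on something with over 40 N, if the wrist force passes 120 N, or if a joint passes its speed limit or range.

ROBOT

A 6-joint arm with a two-finger parallel gripper is mounted at the origin on the work surface. World frame = base frame: x ahead of the robot, y to its left, z up, the work surface at z = 0. Lengths are in m, angles in rad, forces in N, time in s.
With the tool pointing down it reaches from about 0.4 to 0.825 m from the base axis. Payload 7 kg.
Tool frame: the origin (TCP) lies at the very end of the fingers, on their centre line; the grasp point (between the pads) lies 19 mm behind it; z points along the fingers, y is the line along which they close (so a half turn about z gives the same grasp; the last joint's range is limited). The gripper opens to 88 mm and grips with 3 to 60 N. Pads are 19 mm wide; open, the fingers measure 130 mm over their backs; the gripper's body (78 mm by 193 mm) begins 47 mm behind the grasp point.
Start: joints at [1.471, 0.359, 0.012, 0, -1.224, -0.288], TCP at [0.255, 0.625, 0.227] pointing down, gripper open.
Joint ranges: [-3.07, 3.07], [-1.43, 2.12], [-1.02, 1.25], [-3.03, 1.67], [-3.05, -0], [-3.03, 3.03]. Speed limits (rad/s): [2.39, 2.39, 3.01, 3.14, 3.14, 3.14].

INTERFACE

Orientations are given as a unit quaternion [w, x, y, z].
In Python, from workcell import ctrl, vision, workorder gives the robot as it stands.
- The arm moves only by the tool carry_out, never from a script. Its argument "commands" is a list of rows, each a list of 7 numbers: the shift along the tool's x, y, z in mm, then the turn, a rotation vector about the tool's x, y, z in degrees, then the finger opening in mm, from 0 to 87.6. In form: [[tx, ty, tz, rx, ry, rz, gripper], ...]. A call has 1 to 10 rows; each row is the pose to reach, as a shift and turn from the pose commanded when the call began, along the tool's axes at that moment; what a row does not reach only later rows make up. A row lasts 1/8 s, in which the tool goes at most 62.5 mm and 10.7 degrees, less where a joint would pass 70% of its speed; a pose out of reach is approached as far as the arm can. A call with a gripper value outside its range is refused whole. The fingers move at their own pace and stop on an object; "squeeze" is the grip in N (left out, the last holds). Time passes only in rows, so rows that repeat a pose let the fingers close. It gives the time, the measured TCP pose, the force, the opening and the grip force at its end, in the units of the state.
- ctrl.sense(): the state, without advancing time (a new reading comes with each control period).
- vision.camera(name): name is "scene" or "top" or "wrist"; returns (picture, depth): 420x560x3 uint8, red, green, blue; 420x560 float32, m along the optical axis (not along the pixel's ray), 0 where there is no reading.
- vision.camera_params(name): a dict with "mtx" (3x3 intrinsics, pixels), "world_from_camera" (4x4, takes a point from camera to world coordinates); the wrist camera has in their place "hand_eye" (4x4, takes a point from camera to tool coordinates, whose origin is the TCP and whose axes are the flange's). Camera axes: x right, y down, z forward; pixel columns grow to the right and rows downward; lengths in m; the calibration is good to about 2 mm. A picture is of the moment at which its call begins: read the wrist's pose just before it. camera_params takes no time and is no camera call.
- workorder.sign_off(): hands the job in; it is judged then, once.
The state is a dict: "t": time; "qpos": joint angles; "dq": joint speeds; "effort": joint torques, N m; "tool_pos": TCP position; "tool_rot": TCP orientation; "force": force on the tool from outside, world axes, zero at the start; "moment": the same for the moment, N m; "width": finger opening in m; "grip_force": force on a finger pad.
Only numpy, scipy, OpenCV 4.12 (cv2) and the standard library are available. Lean on these libraries where they do the work, as an engineer would, in place of code of your own. Each camera call takes 0.05 s, during which the arm holds its last target. There are 200 camera calls.

## Working session

There is one attempt and no reset: what is moved stays moved. The work goes in short steps, Python scripts to look and compute and a tool call to move; the robot and the scene stay as the last step left them, time stands still between calls to the robot, and variables do not carry over. Pictures are saved under pics/ and viewed, at most 14 in all, crops included, and the job is handed in when it is done.

Besides the shell and the picture viewer there is one more tool, called after ">>>" as name(argument=value, ...) on one line, values as JSON. carry_out: Moves the arm, as the interface text tells. Its arguments: {"type":"object","properties":{"commands":{"type":"array","items":{"type":"array","items":{"type":"number"}}},"squeeze":{"type":"number"}},"required":["commands"]}

```bash
mkdir -p pics; ls
cat > h.py <<'E'
import numpy as np, cv2
from scipy.spatial.transform import Rotation as R
from workcell import ctrl, vision, workorder
def tool():
    s=ctrl.sense(); q=s["tool_rot"]; T=np.eye(4)
    T[:3,:3]=R.from_quat([q[1],q[2],q[3],q[0]]).as_matrix(); T[:3,3]=s["tool_pos"]; return T
def shot(name):
    T=tool(); p,d=vision.camera(name); c=vision.camera_params(name)
    W=T@c["hand_eye"] if name=="wrist" else c["world_from_camera"]
    return p,d,c["mtx"],np.array(W)
def cloud(d,K,W):
    v,u=np.indices(d.shape); P=np.stack([(u-K[0,2])/K[0,0]*d,(v-K[1,2])/K[1,1]*d,d],-1)
    P=P@W[:3,:3].T+W[:3,3]; P[d==0]=np.nan; return P
def save(p,n): cv2.imwrite("pics/"+n,p[...,::-1])
E
python3 - <<'E'
from h import *
s=ctrl.sense(); print(s)
for n in("top","scene"):
    p,d,K,W=shot(n); save(p,n+"0.png"); np.savez(n+"0.npz",p=p,d=d,K=K,W=W); print(n,K,W.round(3))
print(vision.camera_params("wrist"))
E
```

```text
pics
{'t': 0.0, 'qpos': array([ 1.47110822e+00,  3.59390431e-01,  1.10517383e-02, -3.76331748e-04,
       -1.22407681e+00, -2.88069293e-01]), 'dq': array([-0.00057523, -0.00041417, -0.00026522,  0.00088865,  0.00190665,
       -0.00109519]), 'effort': array([-4.30179380e-04, -5.82731795e+01,  2.93040276e+01,  6.99705765e+00,
        6.80319834e-03, -1.55247690e-04]), 'tool_pos': array([0.25507666, 0.62441894, 0.22561257]), 'tool_rot': array([ 8.22639916e-04,  9.81251638e-01, -1.92729179e-01, -9.99895708e-05]), 'force': array([ 0.49012259, -0.07701326, -0.08325973]), 'moment': array([0.00590327, 0.04761555, 0.0331926 ]), 'grip_force': 0.0, 'width': 0.08769293177627643}
top [[389.17329323   0.         283.1617354 ]
 [  0.         389.17329323 209.67547394]
 [  0.           0.           1.        ]] [[ 0.049 -0.978  0.203  0.361]
 [-0.999 -0.047  0.016  0.032]
 [-0.006 -0.203 -0.979  0.958]
 [ 0.     0.     0.     1.   ]]
scene [[387.03676485   0.         280.30897488]
 [  0.         387.03676485 206.80104005]
 [  0.           0.           1.        ]] [[ 0.734  0.557 -0.388  0.957]
 [ 0.679 -0.591  0.436 -0.423]
 [ 0.013 -0.583 -0.812  0.868]
 [ 0.     0.     0.     1.   ]]
{'mtx': array([[291.86130803,   0.        , 277.09447402],
       [  0.        , 291.86130803, 214.40825328],
       [  0.        ,   0.        ,   1.        ]]), 'hand_eye': array([[-4.78588024e-04, -9.51637574e-01, -3.07222554e-01,
         8.41778744e-02],
       [ 9.99999775e-01, -6.00145051e-04,  3.01190987e-04,
        -1.02064542e-04],
       [-4.71002756e-04, -3.07222341e-01,  9.51637647e-01,
        -1.56827146e-01],
       [ 0.00000000e+00,  0.00000000e+00,  0.00000000e+00,
         1.00000000e+00]])}
```

View pics/top0.png

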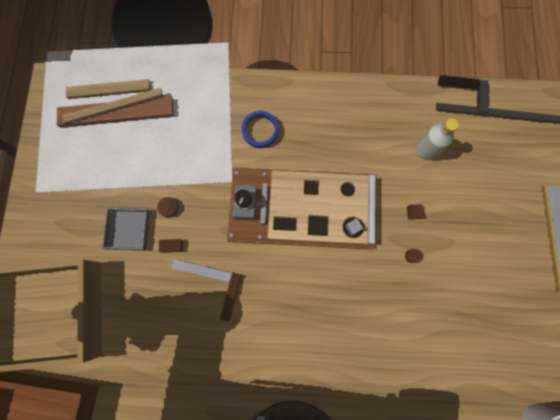

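View pics/scene0.png

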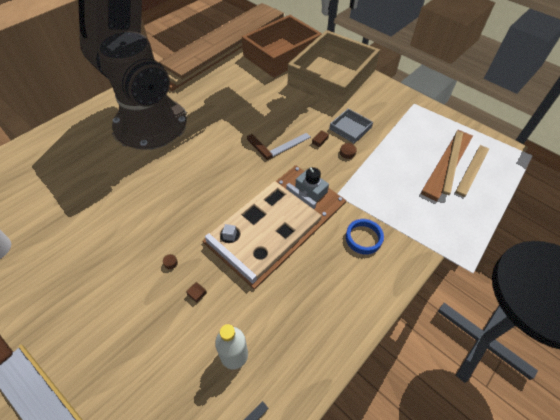

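The top view shows four blanks: round (168,207), oblong (171,245), square (416,211) and small round (414,256). It also shows the tray (127,230), the knob (243,198) and the steel block (354,227) in the large round recess. I'll measure these coarsely.

Run:
```python
from h import *
z=np.load("top0.npz"); p,d,K,W=[z[k] for k in("p","d","K","W")]
P=cloud(d,K,W)
def ray(u,v,h):
    r=W[:3,:3]@np.array([(u-K[0,2])/K[0,0],(v-K[1,2])/K[1,1],1]); return W[:3,3]+r*(h-W[2,3])/r[2]
g=p.astype(int).sum(2)
for n,(u,v) in dict(roundA=(168,207),obl=(171,245),sq=(416,211),rB=(414,256)).items():
    sub=(slice(v-20,v+21),slice(u-20,u+21))
    m=((P[sub][...,2]>.012)&(P[sub][...,2]<.03)).astype(np.uint8)
    k,lab,st,c=cv2.connectedComponentsWithStats(m)
    i=lab[20,20]; q=P[sub][lab==i]
    print(n,i,st[i],q.mean(0).round(4),"min/max",(q.max(0)-q.min(0)).round(3),"rect",cv2.minAreaRect((q[:,:2]*1000).astype(np.float32)))
m=((abs(P[...,2]-.032)<.004)); m[:,:230]=0;m[:150]=0;m[260:]=0;m[:,385:]=0
q=P[m];print("board",len(q),cv2.minAreaRect((q[:,:2]*1000).astype(np.float32)),q[:,2].mean())
for n,(u,v,h) in dict(knob=(243,198,.08),block=(354,227,.054),tray=(127,230,.004),sqs=(311,187,.028),rs=(347,189,.028),obl=(285,224,.028),sql=(317,225,.028),glue=(452,125,.16),tape=(261,129,.024),tsEnd=(230,318,.01),tsBlade=(173,264,.005),tsc=(235,276,.01)).items():
    print(n,ray(u,v,h).round(3),P[v,u].round(3))
```

```text
roundA 1 [ 10  10  20  20 321] [0.5502 0.3331 0.0196] min/max [0.048 0.049 0.013] rect ((550.233154296875, 333.14227294921875), (47.8687629699707, 48.17210388183594), 3.7391421794891357)
obl 1 [  8  14  24  13 287] [0.4551 0.3163 0.0195] min/max [0.032 0.056 0.012] rect ((455.3724670410156, 316.31256103515625), (29.641828536987305, 55.03697967529297), 3.5664844512939453)
sq 1 [ 12  13  16  15 201] [ 0.568  -0.2783  0.0192] min/max [0.036 0.035 0.012] rect ((568.1432495117188, -278.27154541015625), (34.85353088378906, 34.47093200683594), 4.20436954498291)
rB 1 [ 13  12  14  15 161] [ 0.4587 -0.2707  0.019 ] min/max [0.033 0.032 0.01 ] rect ((458.685791015625, -271.3059387207031), (31.947526931762695, 31.735164642333984), 68.50865936279297)
board 5447 ((566.7208862304688, -11.289108276367188), (327.6883544921875, 171.14291381835938), 89.55023193359375) 0.03182505794593602
knob [0.566 0.14  0.08 ] [0.564 0.139 0.088]
block [ 0.515 -0.122  0.054] [ 0.514 -0.121  0.056]
tray [0.489 0.432 0.004] [0.489 0.433 0.002]
sqs [ 0.614 -0.019  0.028] [ 0.615 -0.019  0.023]
rs [ 0.613 -0.108  0.028] [ 0.614 -0.109  0.023]
obl [0.518 0.041 0.028] [0.519 0.041 0.024]
sql [ 0.52  -0.037  0.028] [ 0.52  -0.037  0.024]
glue [ 0.733 -0.315  0.16 ] [ 0.732 -0.314  0.162]
tape [0.762 0.114 0.024] [0.772 0.116 0.002]
tsEnd [0.291 0.159 0.01 ] [0.291 0.16  0.007]
tsBlade [0.411 0.308 0.005] [0.411 0.309 0.003]
tsc [0.389 0.155 0.01 ] [0.389 0.154 0.016]
```

Square_l is absent; the other four blanks match their given sizes. I'll move over the fixture for a closer wrist view.

```bash
cat >> h.py <<'E'
def pose(x,y,z,yaw):
    a=np.radians(yaw); T=np.eye(4)
    T[:3,0]=[np.cos(a),np.sin(a),0]; T[:3,1]=[np.sin(a),-np.cos(a),0]; T[:3,2]=[0,0,-1]; T[:3,3]=[x,y,z]; return T
def delta(A,B):
    D=np.linalg.inv(A)@B
    return (D[:3,3]*1000).round(1).tolist()+np.degrees(R.from_matrix(D[:3,:3]).as_rotvec()).round(1).tolist()
def now():
    s=ctrl.sense(); T=tool(); print("t",round(s["t"],2),"pos",s["tool_pos"].round(4),"yaw",np.degrees(np.arctan2(T[1,0],T[0,0])).round(2),"w",round(s["width"],4),"F",s["force"].round(1),"q",s["qpos"].round(2))
def chain(*wp):
    "moves from the present pose through (x,y,z,yaw), each as delta from the one before"
    now(); A=tool()
    for w in wp: B=pose(*w); print(w,delta(A,B)); A=B
E
python3 - <<'E'
from h import *
chain((.56,0,.25,-90))
E
```

```text
t 0.1 pos [0.2551 0.6245 0.2257] yaw -22.22 w 0.0879 F [ 0.2 -0.3  0.2] q [ 1.47  0.36  0.01 -0.   -1.22 -0.29]
(0.56, 0, 0.25, -90) [518.5, 462.8, -23.5, 0.1, -0.1, 67.8]
```

>>> carry_out(commands=[[518.5,462.8,-23.5,0,0,67.8,87],[518.5,462.8,-23.5,0,0,67.8,87],[518.5,462.8,-23.5,0,0,67.8,87],[518.5,462.8,-23.5,0,0,67.8,87],[518.5,462.8,-23.5,0,0,67.8,87],[518.5,462.8,-23.5,0,0,67.8,87],[518.5,462.8,-23.5,0,0,67.8,87],[518.5,462.8,-23.5,0,0,67.8,87],[518.5,462.8,-23.5,0,0,67.8,87],[518.5,462.8,-23.5,0,0,67.8,87]])

```text
t: 1.35
tool_pos: [0.5298, 0.0616, 0.2478]
tool_rot: [0.0, -0.707, 0.707, 0.0]
force: [1.1, 0.8, 0.3]
width: 0.0871
grip_force: 0.0
```

Run:
```python
from h import *
chain((.56,0,.25,-90))
```

```text
t 1.35 pos [0.5298 0.0616 0.2478] yaw -90.0 w 0.0871 F [1.1 0.8 0.3] q [ 0.48  0.11 -0.27 -0.   -1.19 -0.48]
(0.56, 0, 0.25, -90) [61.6, -30.2, -2.2, -0.0, 0.0, -0.0]
```

>>> carry_out(commands=[[61.6,-30.2,-2.2,0,0,0,87],[61.6,-30.2,-2.2,0,0,0,87],[61.6,-30.2,-2.2,0,0,0,87],[61.6,-30.2,-2.2,0,0,0,87]])

```text
t: 1.85
tool_pos: [0.5591, 0.0029, 0.2498]
tool_rot: [0.0, 0.707, -0.707, -0.0]
force: [0.4, 0.3, 0.8]
width: 0.0871
grip_force: 0.0
```

Run:
```python
from h import *
now(); p,d,K,W=shot("wrist"); save(p,"w1.png"); np.savez("w1.npz",p=p,d=d,K=K,W=W); now()
```

```text
t 1.85 pos [0.5591 0.0029 0.2498] yaw -89.95 w 0.0871 F [0.4 0.3 0.8] q [ 0.36  0.15 -0.21 -0.   -1.21 -0.35]
t 1.9 pos [0.5592 0.0031 0.2499] yaw -89.92 w 0.0871 F [-0.9 -0.1 -0. ] q [ 0.36  0.15 -0.21 -0.   -1.21 -0.35]
```

View pics/w1.png

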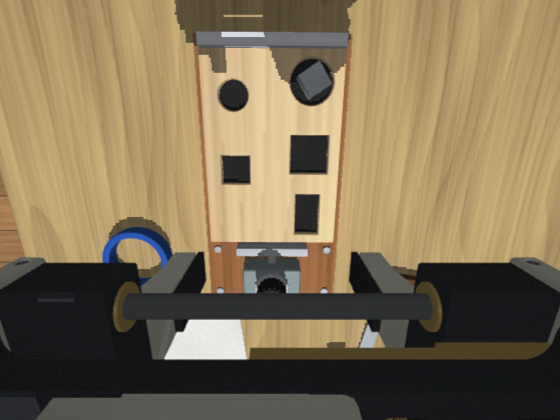

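The view shows the recesses: round_s (233,95), square_s (236,169), square_l (309,154), oblong (307,213), and the block in round_l (312,82). I'll measure the recess openings by intersecting the board plane.

```bash
cat >> h.py <<'E'
def plane(m,K,W,h):
    v,u=np.nonzero(m); r=np.stack([(u-K[0,2])/K[0,0],(v-K[1,2])/K[1,1],np.ones(len(u))],-1)@W[:3,:3].T
    return (W[:3,3]+r*((h-W[2,3])/r[:,2])[:,None])[:,:2]
E
python3 - <<'E'
from h import *
z=np.load("w1.npz"); p,d,K,W=[z[k] for k in("p","d","K","W")]
P=cloud(d,K,W); g=p.max(2)
print("board z",np.nanmedian(P[100:200,265:280,2]))
for n,(u,v) in dict(rs=(233,95),ss=(236,169),sl=(309,154),ob=(307,213)).items():
    for nm,m in (("dep",P[...,2]<.0285),("dark",g<70)):
        m=m.astype(np.uint8); k,lab,st,c=cv2.connectedComponentsWithStats(m); i=lab[v,u]
        q=plane(lab==i,K,W,.032 if nm=="dep" else .024)*1000; r=cv2.minAreaRect(q.astype(np.float32))
        print(n,nm,st[i][4],q.mean(0).round(1),[np.round(x,1) for x in r])
m=(abs(P[...,2]-.054)<.006); m[:40]=0;m[130:]=0;m[:,260:]*=True; m[:,:270]=0;m[:,350:]=0
q=plane(m,K,W,.054)*1000; print("block",m.sum(),np.nanmedian(P[m][:,2]),q.mean(0).round(1),cv2.minAreaRect(q.astype(np.float32)))
m=(abs(P[...,2]-.032)<.003); m[:45]=0;m[245:]=0;m[:,:195]=0;m[:,355:]=0
q=plane(m,K,W,.032)*1000; print("board",cv2.minAreaRect(q.astype(np.float32)))
E
```

```text
board z 0.030714962823553182
rs dep 783 [ 611.7 -110.2] [array([ 611.9, -110.4]), array([35.9, 35.3]), np.float64(0.0)]
rs dark 680 [ 612.8 -110.1] [array([ 612.8, -109.8]), array([33.9, 33.4]), np.float64(45.3)]
ss dep 792 [612.3 -20.8] [array([612.3, -21.2]), array([36. , 37.3]), np.float64(90.0)]
ss dark 701 [613.3 -20.1] [array([613.7, -19.9]), array([34.8, 34.1]), np.float64(0.0)]
sl dep 1489 [519.  -40.4] [array([518.8, -39.9]), array([48.8, 47.3]), np.float64(0.0)]
sl dark 1328 [519.  -39.6] [array([519. , -39.1]), array([46.9, 45.8]), np.float64(0.0)]
ob dep 965 [519.4  38.5] [array([519.4,  39.1]), array([55.2, 32.5]), np.float64(90.0)]
ob dark 814 [519.6  40.5] [array([519.5,  41.4]), array([53.5, 30.3]), np.float64(89.1)]
block 705 0.052691004474372416 [ 517.7 -124. ] ((517.73583984375, -123.88682556152344), (28.314186096191406, 27.762868881225586), 32.41412353515625)
board ((565.6090087890625, -41.52519989013672), (242.4088592529297, 169.41090393066406), 89.64251708984375)
```

Run:
```python
from h import *
z=np.load("top0.npz"); p,d,K,W=[z[k] for k in("p","d","K","W")]
P=cloud(d,K,W); m=(P[...,2]>.012)&(P[...,2]<.032); m[:200]=0;m[258:]=0;m[:,:95]=0;m[:,155:]=0
q=P[m][:,:2]*1000;print("tray",cv2.minAreaRect(q.astype(np.float32)))
chain((.5175,-.124,.10,-57.6),(.5175,-.124,.036,-57.6),(.5175,-.124,.13,-57.6),(.489,.432,.13,-90),(.489,.432,.016,-90))
```

```text
tray ((490.7325744628906, 429.8204040527344), (100.27213287353516, 102.29936218261719), 1.3174381256103516)
t 1.9 pos [0.5592 0.0031 0.2499] yaw -89.92 w 0.0871 F [-0.9 -0.1 -0. ] q [ 0.36  0.15 -0.21 -0.   -1.21 -0.35]
(0.5175, -0.124, 0.1, -57.6) [127.1, 41.8, 149.9, -0.0, 0.0, -32.3]
(0.5175, -0.124, 0.036, -57.6) [-0.0, 0.0, 64.0, 0.0, 0.0, -0.0]
(0.5175, -0.124, 0.13, -57.6) [-0.0, 0.0, -94.0, 0.0, 0.0, -0.0]
(0.489, 0.432, 0.13, -90) [-484.7, -273.9, 0.0, 0.0, 0.0, 32.4]
(0.489, 0.432, 0.016, -90) [0.0, 0.0, 114.0, 0.0, 0.0, 0.0]
```

>>> carry_out(commands=[[127.1,41.8,149.9,0,0,-32.3,60],[127.1,41.8,149.9,0,0,-32.3,60],[127.1,41.8,149.9,0,0,-32.3,60],[127.1,41.8,149.9,0,0,-32.3,60],[127.1,41.8,149.9,0,0,-32.3,60],[127.1,41.8,149.9,0,0,-32.3,60],[127.1,41.8,180,0,0,-32.3,60],[127.1,41.8,213.9,0,0,-32.3,60],[127.1,41.8,213.9,0,0,-32.3,60],[127.1,41.8,213.9,0,0,-32.3,60]])

```text
t: 3.15
tool_pos: [0.5192, -0.1245, 0.0376]
tool_rot: [-0.0, 0.876, -0.482, 0.001]
force: [1.2, -0.1, 0.5]
width: 0.0601
grip_force: 0.0
```

>>> carry_out(commands=[[0,0,0,0,0,0,20],[0,0,0,0,0,0,20],[0,0,0,0,0,0,20],[0,0,0,0,0,0,20],[0,0,0,0,0,0,20]], squeeze=40)

```text
t: 3.78
tool_pos: [0.5178, -0.1252, 0.0362]
tool_rot: [-0.0, 0.876, -0.483, 0.0]
force: [-0.9, 0.7, 3.5]
width: 0.0272
grip_force: 40.0
```

>>> carry_out(commands=[[0,0,-50,0,0,0,20],[0,0,-94,0,0,0,20],[0,0,-94,0,0,0,20],[0,0,-94,0,0,0,20]])

```text
t: 4.28
tool_pos: [0.517, -0.1251, 0.1293]
tool_rot: [0.0, 0.876, -0.483, -0.0]
force: [0.3, -0.2, -2.5]
width: 0.0273
grip_force: 40.0
```

Run:
```python
from h import *
chain((.490,.431,.13,-89),(.490,.431,.018,-89))
```

```text
t 4.28 pos [ 0.517  -0.1251  0.1293] yaw -57.75 w 0.0273 F [ 0.3 -0.2 -2.5] q [ 0.13  0.21 -0.43 -0.   -0.92  0.43]
(0.49, 0.431, 0.13, -89) [-484.7, -273.9, -0.4, 0.0, 0.0, 31.2]
(0.49, 0.431, 0.018, -89) [0.0, 0.0, 112.0, 0.0, 0.0, 0.0]
```

>>> carry_out(commands=[[-484.7,-273.9,-0.4,0,0,31.2,20],[-484.7,-273.9,-0.4,0,0,31.2,20],[-484.7,-273.9,-0.4,0,0,31.2,20],[-484.7,-273.9,-0.4,0,0,31.2,20],[-484.7,-273.9,-0.4,0,0,31.2,20],[-484.7,-273.9,-0.4,0,0,31.2,20],[-484.7,-273.9,-0.4,0,0,31.2,20],[-484.7,-273.9,-0.4,0,0,31.2,20],[-484.7,-273.9,-0.4,0,0,31.2,20],[-484.7,-273.9,-0.4,0,0,31.2,20]])

```text
t: 5.52
tool_pos: [0.4891, 0.4337, 0.1275]
tool_rot: [0.002, 0.715, -0.699, 0.0]
force: [-0.1, -0.4, -2.5]
width: 0.0275
grip_force: 40.0
```

Run:
```python
from h import *
chain((.490,.431,.13,-89),(.490,.431,.018,-89))
```

```text
t 5.53 pos [0.4891 0.4337 0.1275] yaw -88.77 w 0.0275 F [-0.1 -0.4 -2.5] q [ 1.02  0.4  -0.16 -0.   -1.01 -1.  ]
(0.49, 0.431, 0.13, -89) [2.7, -0.8, -2.5, 0.1, -0.1, 0.2]
(0.49, 0.431, 0.018, -89) [0.0, 0.0, 112.0, 0.0, 0.0, 0.0]
```

>>> carry_out(commands=[[0,0,50,0,0,0,20],[0,0,90,0,0,0,20],[0,0,110,0,0,0,20],[0,0,110,0,0,0,20],[0,0,110,0,0,0,20],[0,0,110,0,0,0,42],[0,0,110,0,0,0,42],[0,0,60,0,0,0,42],[0,0,0,0,0,0,60],[0,0,-50,0,0,0,70]])

```text
t: 6.78
tool_pos: [0.4907, 0.4311, 0.1834]
tool_rot: [-0.001, 0.714, -0.7, -0.0]
force: [1.2, 0.6, -0.3]
width: 0.0564
grip_force: 0.0
```

Run:
```python
from h import *
now(); chain((.505,.295,.22,-90))
```

```text
t 6.78 pos [0.4907 0.4311 0.1834] yaw -88.91 w 0.0564 F [ 1.2  0.6 -0.3] q [ 1.02  0.35 -0.1   0.   -1.12 -1.  ]
t 6.78 pos [0.4907 0.4311 0.1834] yaw -88.91 w 0.0564 F [ 1.2  0.6 -0.3] q [ 1.02  0.35 -0.1   0.   -1.12 -1.  ]
(0.505, 0.295, 0.22, -90) [136.3, -11.8, -36.8, -0.1, 0.1, 1.1]
```

>>> carry_out(commands=[[71,-14,-66,0,0,1.1,80],[71,-14,-66,0,0,1.1,80],[71,-14,-66,0,0,1.1,80],[71,-14,-66,0,0,1.1,80],[71,-14,-66,0,0,1.1,80]])

```text
t: 7.4
tool_pos: [0.5052, 0.3605, 0.2451]
tool_rot: [0.001, 0.707, -0.707, 0.0]
force: [0.2, 0.8, -1.0]
width: 0.0799
grip_force: 0.0
```

```bash
cat >> h.py <<'E'
def blanks(name,lo=.012,hi=.028,zt=.02,amin=150,amax=4000):
    p,d,K,W=shot(name); P=cloud(d,K,W); m=((P[...,2]>lo)&(P[...,2]<hi)&(p.max(2)<130)).astype(np.uint8)
    k,lab,st,c=cv2.connectedComponentsWithStats(m)
    for i in range(1,k):
        if amin<st[i][4]<amax:
            q=plane(lab==i,K,W,zt)*1000; r=cv2.minAreaRect(q.astype(np.float32))
            print("px",c[i].round(),st[i][4],"z",np.median(P[lab==i][:,2]).round(4),"mean",q.mean(0).round(1),"rect",[np.round(x,1) for x in r])
    return p,P
E
python3 - <<'E'
from h import *
now(); p,P=blanks("wrist"); save(p,"w2.png")
E
```

```text
t 7.4 pos [0.5052 0.3605 0.2451] yaw -89.99 w 0.0799 F [ 0.2  0.8 -1. ] q [ 0.93  0.26 -0.09 -0.   -1.23 -0.93]
px [62. 11.] 225 z 0.0169 mean [746.1 159.1] rect [array([750.7, 160.1]), array([53.2, 10.6]), np.float64(18.3)]
px [421.  16.] 2103 z 0.0153 mean [342.  164.6] rect [array([342.8, 164.5]), array([ 22.5, 108. ]), np.float64(79.6)]
px [225.  17.] 310 z 0.0208 mean [564.3 165.3] rect [array([565.2, 165.5]), array([82.2, 15.1]), np.float64(7.4)]
px [315. 152.] 955 z 0.0187 mean [456.1 315.9] rect [array([456. , 316.5]), array([29.5, 53.4]), np.float64(5.5)]
px [243. 166.] 1120 z 0.0186 mean [550.2 332.7] rect [array([550.4, 332.8]), array([48.1, 48.6]), np.float64(90.0)]
px [ 56. 227.] 992 z 0.018 mean [812.5 417.6] rect [array([811.9, 414.8]), array([ 66.9, 126.5]), np.float64(11.6)]
px [287. 236.] 739 z 0.0206 mean [491.8 433.2] rect [array([491.7, 428.8]), array([ 97.6, 102.4]), np.float64(0.2)]
px [543. 252.] 179 z 0.0197 mean [122.6 456.8] rect [array([119. , 459.8]), array([19.7, 37. ]), np.float64(83.3)]
px [442. 258.] 587 z 0.0195 mean [266.3 466.4] rect [array([268.6, 466.6]), array([166. ,  10.8]), np.float64(8.4)]
```

View pics/w2.png

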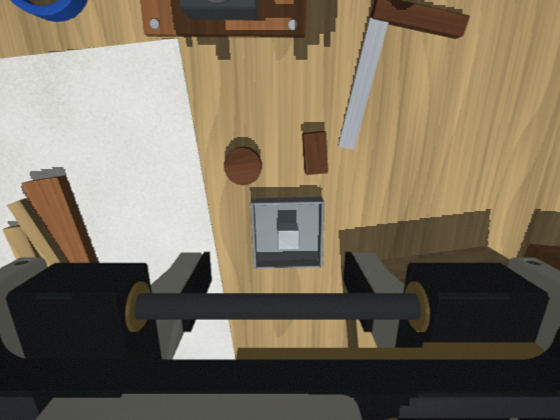

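The block is in the tray at (288,235), and the round and oblong blanks are measured at (243,166) and (315,152). Next I'll pick the large round.

>>> carry_out(commands=[[27.7,-45.1,60,0,0,0,66],[27.7,-45.1,120,0,0,0,66],[27.7,-45.1,170,0,0,0,66],[27.7,-45.1,195,0,0,0,66],[27.7,-45.1,215,0,0,0,66],[27.7,-45.1,228,0,0,0,66],[27.7,-45.1,235,0,0,0,66],[27.7,-45.1,235,0,0,0,66],[27.7,-45.1,235,0,0,0,66]])

```text
t: 8.57
tool_pos: [0.5513, 0.333, 0.0123]
tool_rot: [0.001, -0.707, 0.707, -0.0]
force: [0.8, 0.1, 0.0]
width: 0.066
grip_force: 0.0
```

Run:
```python
from h import *
chain((.5503,.3328,.0105,-90))
```

```text
t 8.57 pos [0.5513 0.333  0.0123] yaw -90.01 w 0.066 F [0.8 0.1 0. ] q [ 0.85  0.51 -0.3   0.   -0.76 -0.85]
(0.5503, 0.3328, 0.0105, -90) [0.2, 1.0, 1.8, -0.1, 0.1, -0.0]
```

>>> carry_out(commands=[[0,0,0,0,0,0,42],[0,0,0,0,0,0,42],[0,0,0,0,0,0,42],[0,0,0,0,0,0,42],[0,0,-50,0,0,0,42],[0,0,-100,0,0,0,42],[0,0,-140,0,0,0,42],[0,0,-140,0,0,0,42]], squeeze=40)

```text
t: 9.57
tool_pos: [0.5525, 0.3338, 0.1554]
tool_rot: [-0.003, 0.707, -0.707, 0.0]
force: [0.2, 1.1, -1.5]
width: 0.0485
grip_force: 40.0
```

>>> carry_out(commands=[[383,31,-50,0,0,0,42],[383,31,-50,0,0,0,42],[383,31,-50,0,0,0,42],[383,31,-50,0,0,0,42],[383,31,-50,0,0,0,42],[383,31,-50,0,0,0,42],[383,31,-50,0,0,0,42],[383,31,-50,0,0,0,42],[383,31,-50,0,0,0,42],[383,31,-50,0,0,0,42]])

```text
t: 10.82
tool_pos: [0.5198, -0.0494, 0.2009]
tool_rot: [0.0, 0.708, -0.707, -0.0]
force: [0.2, 0.1, -0.4]
width: 0.0486
grip_force: 40.0
```

```bash
cat >> h.py <<'E'
def recesses(p,d,K,W):
    P=cloud(d,K,W); m=((P[...,2]<.0275)&(P[...,2]>.012)&(p.max(2)<80)).astype(np.uint8)
    k,lab,st,c=cv2.connectedComponentsWithStats(m)
    for i in range(1,k):
        if 300<st[i][4]<6000:
            q=plane(lab==i,K,W,.024)*1000; r=cv2.minAreaRect(q.astype(np.float32))
            print("px",c[i].round(),st[i][4],"z",np.median(P[lab==i][:,2]).round(4),"mean",q.mean(0).round(1),"rect",[np.round(x,1) for x in r])
E
python3 - <<'E'
from h import *
now(); p,d,K,W=shot("wrist"); save(p,"w3.png"); np.savez("w3.npz",p=p,d=d,K=K,W=W); recesses(p,d,K,W)
E
```

```text
t 10.82 pos [ 0.5198 -0.0494  0.2009] yaw -89.93 w 0.0486 F [ 0.2  0.1 -0.4] q [ 0.28  0.13 -0.36 -0.   -1.09 -0.28]
px [278. 128.] 1786 z 0.023 mean [ 518.7 -125.1] rect [array([ 518.5, -124.6]), array([49.6, 50.5]), np.float64(0.1)]
px [193. 142.] 757 z 0.0229 mean [ 613.1 -110. ] rect [array([ 613., -110.]), array([33.2, 33.4]), np.float64(42.5)]
px [278. 203.] 1460 z 0.023 mean [519.  -39.4] rect [array([518.9, -38.8]), array([46. , 45.6]), np.float64(0.0)]
px [199. 219.] 738 z 0.023 mean [613.7 -19.8] rect [array([613.7, -19.6]), array([33.1, 33.1]), np.float64(90.0)]
```

View pics/w3.png

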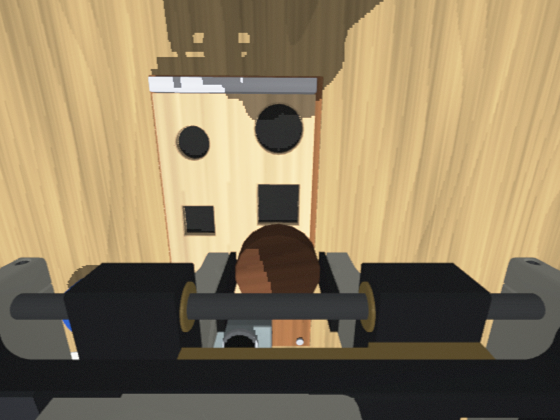

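The view shows the held round over the board, with the large round recess empty at (278,128). I'll insert it now.

>>> carry_out(commands=[[75.4,1.2,40,0,0,0,42],[75.4,1.2,90,0,0,0,42],[75.4,1.2,130,0,0,0,42],[75.4,1.2,150,0,0,0,42],[75.4,1.2,153,0,0,0,42],[75.4,1.2,153,0,0,0,42],[75.4,1.2,153,0,0,0,42],[75.4,1.2,153,0,0,0,42]])

```text
t: 11.88
tool_pos: [0.5191, -0.1257, 0.0494]
tool_rot: [0.001, -0.707, 0.707, -0.001]
force: [-0.8, 0.3, -1.8]
width: 0.0484
grip_force: 40.0
```

Run:
```python
from h import *
chain((.5186,-.1248,.0365,-90))
```

```text
t 11.88 pos [ 0.5191 -0.1257  0.0494] yaw -90.0 w 0.0484 F [-0.8  0.3 -1.8] q [ 0.13  0.31 -0.52  0.   -0.73 -0.13]
(0.5186, -0.1248, 0.0365, -90) [-0.9, 0.5, 12.9, -0.1, 0.0, -0.0]
```

>>> carry_out(commands=[[-0.8,0.5,3,0,0,0,42],[-0.8,0.5,6,0,0,0,42],[-0.8,0.5,9,0,0,0,42],[-0.8,0.5,12,0,0,0,42],[-0.8,0.5,12,0,0,0,42],[-0.8,0.5,12,0,0,0,42]])

```text
t: 12.62
tool_pos: [0.5179, -0.1251, 0.0362]
tool_rot: [-0.0, -0.707, 0.707, 0.0]
force: [0.8, 0.7, -0.4]
width: 0.0489
grip_force: 40.0
```

>>> carry_out(commands=[[0,0,0,0,0,0,60],[0,0,0,0,0,0,60],[0,0,0,0,0,0,60],[0,0,-50,0,0,0,60],[0,0,-100,0,0,0,60],[0,0,-130,0,0,0,60],[0,0,-130,0,0,0,60]])

```text
t: 13.5
tool_pos: [0.5196, -0.125, 0.1693]
tool_rot: [-0.002, 0.707, -0.707, 0.002]
force: [-0.1, 0.0, 0.1]
width: 0.0601
grip_force: 0.0
```

Run:
```python
from h import *
chain((.4555,.3165,.15,-85))
```

```text
t 13.5 pos [ 0.5196 -0.125   0.1693] yaw -90.0 w 0.0601 F [-0.1  0.   0.1] q [ 0.13  0.17 -0.38  0.   -1.01 -0.13]
(0.4555, 0.3165, 0.15, -85) [-441.5, 64.2, 19.0, -0.3, 0.0, -5.0]
```

>>> carry_out(commands=[[-441.5,64.2,15,0,0,-5,44],[-441.5,64.2,15,0,0,-5,44],[-441.5,64.2,15,0,0,-5,44],[-441.5,64.2,15,0,0,-5,44],[-441.5,64.2,15,0,0,-5,44],[-441.5,64.2,15,0,0,-5,44],[-441.5,64.2,15,0,0,-5,44],[-441.5,64.2,15,0,0,-5,44],[-441.5,64.2,15,0,0,-5,44],[-441.5,64.2,15,0,0,-5,44]])

```text
t: 14.75
tool_pos: [0.4538, 0.3151, 0.151]
tool_rot: [0.001, 0.737, -0.676, 0.0]
force: [-0.7, -0.6, -0.2]
width: 0.0439
grip_force: 0.0
```

Run:
```python
from h import *
chain((.4555,.3165,.0105,-85))
print("top"); p,d,K,W=shot("top"); P=cloud(d,K,W)
m=((P[...,2]>.012)&(P[...,2]<.05)&(p.max(2)<115)).astype(np.uint8)
k,lab,st,c=cv2.connectedComponentsWithStats(m)
for i in range(1,k):
    q=P[lab==i]
    if 90<st[i][4]<600: print(c[i].round(),st[i][4],np.nanmean(q,0).round(3),np.nanmedian(q[:,2]).round(4))
```

```text
t 14.75 pos [0.4538 0.3151 0.151 ] yaw -85.07 w 0.0439 F [-0.7 -0.6 -0.2] q [ 0.96  0.22 -0.36 -0.   -0.99 -0.88]
(0.4555, 0.3165, 0.0105, -85) [-1.4, -1.9, 140.5, 0.0, -0.0, -0.1]
top
[112. 113.] 475 [0.791 0.505 0.021] 0.0203
[311. 187.] 189 [ 0.615 -0.018  0.024] 0.0241
[347. 189.] 147 [ 0.614 -0.109  0.024] 0.0242
[416. 211.] 186 [ 0.567 -0.278  0.019] 0.0192
[170. 245.] 265 [0.455 0.315 0.02 ] 0.0197
[413. 255.] 158 [ 0.459 -0.271  0.019] 0.0192
[ 54. 270.] 100 [0.382 0.582 0.029] 0.0288
[230. 297.] 437 [0.341 0.161 0.016] 0.0162
[  8. 333.] 505 [0.234 0.674 0.015] 0.0133
[  5. 400.] 130 [0.088 0.654 0.013] 0.0131
[541. 408.] 99 [ 0.137 -0.539  0.032] 0.033
```

>>> carry_out(commands=[[-1.4,-1.9,50,0,0,0,44],[-1.4,-1.9,100,0,0,0,44],[-1.4,-1.9,125,0,0,0,44],[-1.4,-1.9,135,0,0,0,44],[-1.4,-1.9,140,0,0,0,44],[-1.4,-1.9,140,0,0,0,44],[-1.4,-1.9,140,0,0,0,44]])

```text
t: 15.68
tool_pos: [0.4562, 0.3185, 0.0124]
tool_rot: [-0.001, 0.737, -0.676, -0.0]
force: [0.5, 0.8, -0.2]
width: 0.0438
grip_force: 0.0
```

>>> carry_out(commands=[[0,0,0,0,0,0,22],[0,0,0,0,0,0,22],[0,0,0,0,0,0,22],[0,0,-50,0,0,0,22],[0,0,-100,0,0,0,22],[0,0,-140,0,0,0,22],[0,0,-140,0,0,0,22]], squeeze=40)

```text
t: 16.55
tool_pos: [0.4571, 0.3196, 0.155]
tool_rot: [-0.003, 0.737, -0.676, -0.0]
force: [0.4, 1.1, -1.3]
width: 0.0298
grip_force: 40.0
```

Run:
```python
from h import *
chain((.5194,.0395,.15,-90),(.5194,.0395,.05,-90))
```

```text
t 16.55 pos [0.4571 0.3196 0.155 ] yaw -84.99 w 0.0298 F [ 0.4  1.1 -1.3] q [ 0.96  0.22 -0.35  0.   -0.99 -0.87]
(0.5194, 0.0395, 0.15, -90) [284.4, -37.6, 3.8, -0.3, 0.3, 5.0]
(0.5194, 0.0395, 0.05, -90) [0.0, 0.0, 100.0, 0.0, 0.0, 0.0]
```

>>> carry_out(commands=[[283.2,-37.6,3.8,0,0,5,22],[283.2,-37.6,3.8,0,0,5,22],[283.2,-37.6,3.8,0,0,5,22],[283.2,-37.6,3.8,0,0,5,22],[283.2,-37.6,3.8,0,0,5,22],[283.2,-37.6,40,0,0,5,22],[283.2,-37.6,80,0,0,5,22],[283.2,-37.6,103,0,0,5,22],[283.2,-37.6,103,0,0,5,22],[283.2,-37.6,103,0,0,5,22]])

```text
t: 17.8
tool_pos: [0.5178, 0.0392, 0.0486]
tool_rot: [-0.0, -0.707, 0.707, 0.0]
force: [-0.2, -0.8, 1.4]
width: 0.0297
grip_force: 40.0
```

Run:
```python
from h import *
chain((.5194,.0408,.0375,-90)); p,d,K,W=shot("wrist"); save(p,"w4.png")
```

```text
t 17.8 pos [0.5178 0.0392 0.0486] yaw -90.01 w 0.0297 F [-0.2 -0.8  1.4] q [ 0.45  0.3  -0.55  0.   -0.72 -0.45]
(0.5194, 0.0408, 0.0375, -90) [-1.6, -1.6, 11.1, 0.0, -0.0, -0.0]
```

View pics/w4.png

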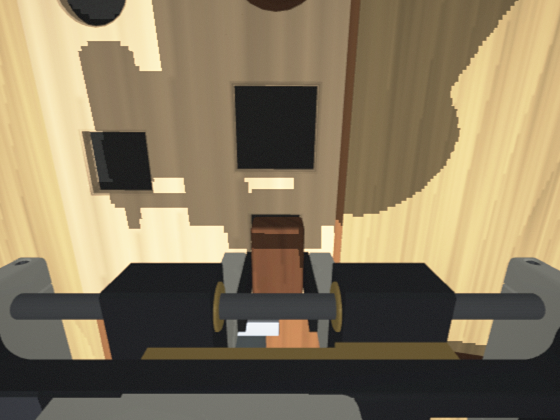

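The view shows the held oblong's front end, with the recess's -y edge visible at (277,214) and the blank's lower front edge near v=222.

Run:
```python
from h import *
T=tool(); c=vision.camera_params("wrist"); K=c["mtx"]; W=T@c["hand_eye"]
p=cv2.imread("pics/w4.png"); print(p[206:250:2,277].tolist())
def y(u,v,h): 
    m=np.zeros((420,560),bool); m[v,u]=1; return (plane(m,K,W,h)[0]*1000).round(1)
print("recess edge",y(277,214,.032),"floor?",y(277,222,.037), y(277,222,.0365),"top edges",[y(277,v,.057) for v in (230,234,238)])
print("recess sides",y(251,216,.032),y(302,216,.032),"blank sides",y(252,222,.037),y(303,222,.037), "sql",y(234,125,.032),y(317,125,.032))
```

```text
[[103, 133, 153], [105, 134, 155], [105, 134, 154], [106, 134, 155], [65, 80, 89], [29, 32, 34], [26, 38, 55], [28, 39, 58], [27, 38, 56], [27, 37, 54], [31, 43, 61], [39, 55, 84], [55, 80, 119], [60, 87, 131], [31, 45, 69], [33, 46, 67], [31, 44, 65], [34, 47, 66], [32, 45, 65], [32, 44, 65], [31, 43, 65], [39, 55, 81]]
recess edge [518.7  11.4] floor? [518.7  14.9] [518.7  15.1] top edges [array([518.7,  12.5]), array([518.7,  14.8]), array([518.7,  17.2])]
recess sides [535.   12.7] [503.1  12.7] blank sides [534.   14.9] [502.8  14.9] sql [543.2 -41.9] [495.9 -41.9]
```

>>> carry_out(commands=[[-0.8,-1.1,3,0,0,0,22],[-0.8,-1.1,6,0,0,0,22],[-0.8,-1.1,9,0,0,0,22],[-0.8,-1.1,11,0,0,0,22],[-0.8,-1.1,11,0,0,0,22],[-0.8,-1.1,11,0,0,0,22]])

```text
t: 18.6
tool_pos: [0.519, 0.0401, 0.0374]
tool_rot: [0.0, -0.707, 0.707, -0.0]
force: [2.1, 2.8, -1.6]
width: 0.0296
grip_force: 40.0
```

>>> carry_out(commands=[[0,0,0,0,0,0,44],[0,0,0,0,0,0,44],[0,0,0,0,0,0,44],[0,0,-50,0,0,0,44],[0,0,-110,0,0,0,60],[0,0,-170,0,0,0,60],[0,0,-210,0,0,0,60],[0,0,-210,0,0,0,60]])

```text
t: 19.6
tool_pos: [0.5205, 0.0403, 0.2511]
tool_rot: [0.003, -0.707, 0.707, -0.001]
force: [-0.6, 0.5, -0.7]
width: 0.0598
grip_force: 0.0
```

```bash
cat >> h.py <<'E'
def seated(p,d,K,W):
    P=cloud(d,K,W); m=((P[...,2]>.036)&(P[...,2]<.052)&(p[...,0]<130)&(p[...,0].astype(int)>p[...,2]+8)).astype(np.uint8)
    k,lab,st,c=cv2.connectedComponentsWithStats(m)
    for i in range(1,k):
        if 300<st[i][4]<6000:
            q=plane(lab==i,K,W,.044)*1000; r=cv2.minAreaRect(q.astype(np.float32))
            print("seat px",c[i].round(),st[i][4],"z",np.median(P[lab==i][:,2]).round(4),"mean",q.mean(0).round(1),"rect",[np.round(x,1) for x in r])
E
python3 - <<'E'
from h import *
now(); p,d,K,W=shot("wrist"); save(p,"w5.png"); seated(p,d,K,W); chain((.52,-.2,.25,-90))
E
```

```text
t 19.6 pos [0.5205 0.0403 0.2511] yaw -90.01 w 0.0598 F [-0.6  0.5 -0.7] q [ 0.45  0.09 -0.29  0.   -1.19 -0.45]
seat px [281.  44.] 1797 z 0.0427 mean [ 517.7 -123.1] rect [array([ 517.7, -122.5]), array([48.7, 48.7]), np.float64(89.9)]
seat px [280. 186.] 937 z 0.0427 mean [518.8  36.9] rect [array([518.5,  37.6]), array([53.4, 27.9]), np.float64(89.5)]
t 19.65 pos [0.5192 0.0401 0.2487] yaw -90.03 w 0.0596 F [ 0.4  0.1 -0.4] q [ 0.45  0.09 -0.29 -0.   -1.19 -0.45]
(0.52, -0.2, 0.25, -90) [240.1, -0.9, -1.6, -0.2, 0.1, -0.0]
```

View pics/w5.png

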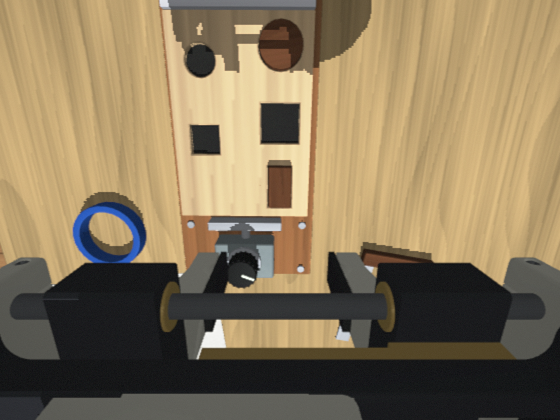

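Both seated blanks are at the proper height: round_l (281,44) and oblong (280,186). Next I'll look at the other two blanks.

>>> carry_out(commands=[[280,9,0,0,0,0,60],[280,9,0,0,0,0,60],[280,9,0,0,0,0,60],[280,9,0,0,0,0,60],[280,9,0,0,0,0,60],[280,9,0,0,0,0,60],[280,9,0,0,0,0,60],[280,9,0,0,0,0,60]])

```text
t: 20.65
tool_pos: [0.5097, -0.2392, 0.247]
tool_rot: [0.0, 0.707, -0.707, -0.0]
force: [1.1, 0.0, 0.4]
width: 0.0601
grip_force: 0.0
```

Run:
```python
from h import *
now(); p,P=blanks("wrist"); save(p,"w6.png")
chain((.568,-.278,.0115,-86))
```

```text
t 20.65 pos [ 0.5097 -0.2392  0.247 ] yaw -89.95 w 0.0601 F [1.1 0.  0.4] q [-0.09  0.16 -0.21 -0.   -1.2   0.09]
px [ 4. 85.] 377 z 0.0136 mean [ 839.8 -363.6] rect [array([ 834.9, -370.6]), array([65.9, 14.2]), np.float64(73.8)]
px [117. 117.] 205 z 0.0199 mean [ 709.7 -326.6] rect [array([ 712.6, -328.9]), array([16. , 46.8]), np.float64(28.7)]
px [233. 155.] 681 z 0.0185 mean [ 566.6 -280.6] rect [array([ 566.5, -280.5]), array([34.2, 33.4]), np.float64(4.3)]
px [316. 161.] 493 z 0.0188 mean [ 459.4 -273.1] rect [array([ 459.6, -272.8]), array([31.4, 32. ]), np.float64(21.3)]
px [237. 231.] 494 z 0.0202 mean [ 566.  -174.8] rect [array([ 565.6, -175.6]), array([  7.5, 170.5]), np.float64(90.0)]
px [216. 330.] 166 z 0.0232 mean [607.2  -7. ] rect [array([610.9, -10.8]), array([32.4, 25.4]), np.float64(85.7)]
px [271. 324.] 302 z 0.0232 mean [519.4 -17.7] rect [array([519.4, -17.5]), array([16.9, 47.4]), np.float64(89.9)]
t 20.7 pos [ 0.5098 -0.2391  0.2472] yaw -89.94 w 0.0603 F [ 0.1 -0.1  0.5] q [-0.09  0.16 -0.21 -0.   -1.2   0.09]
(0.568, -0.278, 0.0115, -86) [39.0, -58.2, 235.7, 0.0, 0.0, -3.9]
```

View pics/w6.png

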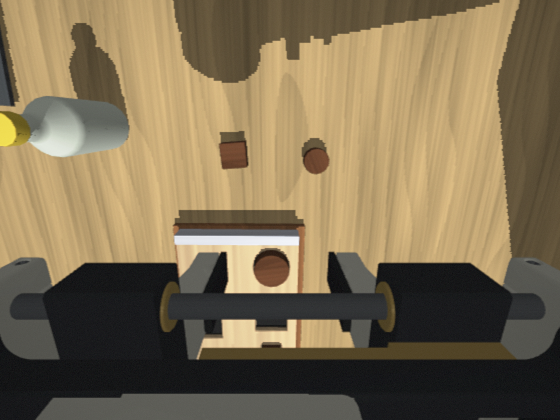

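Square_s is at (233,155) and round_s at (316,161). I'll pick square_s first.

>>> carry_out(commands=[[41,-57.2,60,0,0,-4.2,52],[41,-57.2,120,0,0,-4.2,52],[41,-57.2,170,0,0,-4.2,52],[41,-57.2,200,0,0,-4.2,52],[41,-57.2,220,0,0,-4.2,52],[41,-57.2,230,0,0,-4.2,52],[41,-57.2,236,0,0,-4.2,52],[41,-57.2,236,0,0,-4.2,52],[41,-57.2,236,0,0,-4.2,52],[41,-57.2,236,0,0,-4.2,52]])

```text
t: 21.95
tool_pos: [0.5674, -0.2812, 0.0122]
tool_rot: [-0.0, 0.732, -0.681, 0.001]
force: [0.2, 0.5, -0.3]
width: 0.0518
grip_force: 0.0
```

>>> carry_out(commands=[[0,0,0,0,0,0,26],[0,0,0,0,0,0,26],[0,0,0,0,0,0,26],[0,0,0,0,0,0,26]], squeeze=40)

```text
t: 22.45
tool_pos: [0.567, -0.2811, 0.0115]
tool_rot: [0.0, 0.732, -0.681, 0.0]
force: [0.1, 0.2, 0.4]
width: 0.0334
grip_force: 40.0
```

>>> carry_out(commands=[[0,0,-50,0,0,0,26],[0,0,-100,0,0,0,26],[0,0,-140,0,0,0,26],[0,0,-140,0,0,0,26]])

```text
t: 22.95
tool_pos: [0.5691, -0.2817, 0.1554]
tool_rot: [-0.002, 0.733, -0.681, 0.003]
force: [-0.4, -0.1, -1.2]
width: 0.0335
grip_force: 40.0
```

Run:
```python
from h import *
chain((.6123,-.0208,.15,-90),(.6123,-.0208,.05,-90))
```

```text
t 22.95 pos [ 0.5691 -0.2817  0.1554] yaw -85.8 w 0.0335 F [-0.4 -0.1 -1.2] q [-0.15  0.34 -0.18  0.   -1.04  0.23]
(0.6123, -0.0208, 0.15, -90) [-257.0, -62.2, 5.3, -0.4, -0.1, 4.2]
(0.6123, -0.0208, 0.05, -90) [0.0, 0.0, 100.0, 0.0, 0.0, 0.0]
```

>>> carry_out(commands=[[-257,-62.2,3,0,0,4.2,26],[-257,-62.2,3,0,0,4.2,26],[-257,-62.2,3,0,0,4.2,26],[-257,-62.2,3,0,0,4.2,26],[-257,-62.2,3,0,0,4.2,26],[-257,-62.2,40,0,0,4.2,26],[-257,-62.2,80,0,0,4.2,26],[-257,-62.2,102,0,0,4.2,26],[-257,-62.2,102,0,0,4.2,26],[-257,-62.2,102,0,0,4.2,26]])

```text
t: 24.2
tool_pos: [0.6106, -0.0205, 0.0499]
tool_rot: [0.0, -0.707, 0.707, -0.0]
force: [0.2, 0.4, -0.1]
width: 0.0336
grip_force: 40.0
```

```bash
cat >> h.py <<'E'
def crop(p,n,u0,u1,v0,v1,f=3):
    save(cv2.resize(p[v0:v1,u0:u1],None,fx=f,fy=f,interpolation=cv2.INTER_NEAREST),n)
E
python3 - <<'E'
from h import *
chain((.6123,-.0208,.0375,-90)); p,d,K,W=shot("wrist"); np.savez("w7.npz",p=p,d=d,K=K,W=W); crop(p,"w7.png",200,360,190,290,4)
E
```

```text
t 24.2 pos [ 0.6106 -0.0205  0.0499] yaw -90.03 w 0.0336 F [ 0.2  0.4 -0.1] q [ 0.29  0.42 -0.34  0.   -0.81 -0.29]
(0.6123, -0.0208, 0.0375, -90) [0.3, -1.7, 12.4, -0.0, -0.0, -0.0]
```

View pics/w7.png

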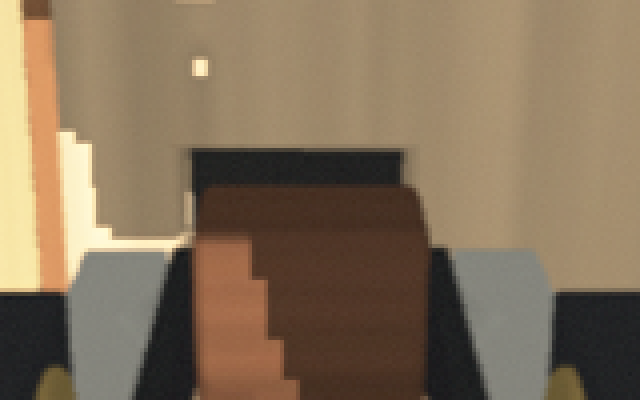

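The crop shows the recess rim at v=227 (u 247.5–301) and the blank's lower front edge at v≈237 (u 250–304.5).

Run:
```python
from h import *
z=np.load("w7.npz"); K,W=z["K"],z["W"]
def y(u,v,h):
    r=W[:3,:3]@np.array([(u-K[0,2])/K[0,0],(v-K[1,2])/K[1,1],1]); return ((W[:3,3]+r*(h-W[2,3])/r[2])[:2]*1000).round(1)
print("rim",y(247.5,227,.032),y(301,227,.032)); print("blank bot",y(250,236.7,.0385),y(304.5,236.7,.0385)); print("top",y(249,248.3,.0585),y(306.5,248.3,.0585))
```

```text
rim [630.1 -39.5] [596.  -39.5]
blank bot [628.1 -35.5] [594.2 -35.5]
top [626.8 -36.7] [595.  -36.7]
```

>>> carry_out(commands=[[1.7,-1.8,1,0,0,0,26],[1.7,-1.8,4,0,0,0,26],[1.7,-1.8,7,0,0,0,26],[1.7,-1.8,10,0,0,0,26],[1.7,-1.8,12,0,0,0,26],[1.7,-1.8,12,0,0,0,26],[1.7,-1.8,12,0,0,0,26]])

```text
t: 25.12
tool_pos: [0.6121, -0.0219, 0.0374]
tool_rot: [0.0, -0.707, 0.707, -0.0]
force: [-0.9, 0.9, -0.0]
width: 0.0332
grip_force: 40.0
```

>>> carry_out(commands=[[0,0,0,0,0,0,46],[0,0,0,0,0,0,46],[0,0,0,0,0,0,46],[0,0,-50,0,0,0,52],[0,0,-110,0,0,0,52],[60,37,-130,0,0,0,52],[110,67,-130,0,0,0,52],[160,98,-130,0,0,0,52],[210,128,-130,0,0,0,52],[251,153,-130,0,0,0,52]])

```text
t: 26.38
tool_pos: [0.4575, -0.2745, 0.1678]
tool_rot: [0.0, -0.707, 0.707, -0.0]
force: [0.6, -0.3, -0.6]
width: 0.0519
grip_force: 0.0
```

Run:
```python
from h import *
chain((.4593,-.2728,.0115,-90))
p,d,K,W=shot("top"); P=cloud(d,K,W); print("seated ss top z",np.nanmedian(P[183:191,307:315,2]).round(4), "rl",np.nanmedian(P[222:231,350:358,2]).round(4),"ob",np.nanmedian(P[221:227,280:290,2]).round(4))
```

```text
t 26.38 pos [ 0.4575 -0.2745  0.1678] yaw -90.05 w 0.0519 F [ 0.6 -0.3 -0.6] q [-0.17  0.17 -0.38  0.   -1.01  0.17]
(0.4593, -0.2728, 0.0115, -90) [-1.8, -1.7, 156.3, -0.0, -0.0, -0.1]
seated ss top z 0.0437 rl 0.5981 ob 0.044
```

>>> carry_out(commands=[[-1,-1,50,0,0,0,52],[-1,-1,100,0,0,0,52],[-1,-1,130,0,0,0,52],[-1,-1,145,0,0,0,52],[-1,-1,156,0,0,0,52],[-1,-1,156,0,0,0,52],[-1,-1,156,0,0,0,52]])

```text
t: 27.3
tool_pos: [0.4607, -0.272, 0.0123]
tool_rot: [0.0, -0.707, 0.707, -0.001]
force: [0.8, 0.4, 0.2]
width: 0.052
grip_force: 0.0
```

>>> carry_out(commands=[[0,0,0,0,0,0,26],[0,0,0,0,0,0,26],[0,0,0,0,0,0,26],[0,0,0,0,0,0,26]])

```text
t: 27.8
tool_pos: [0.4601, -0.2719, 0.0118]
tool_rot: [0.0, -0.707, 0.707, -0.0]
force: [-2.0, 1.9, 6.0]
width: 0.0322
grip_force: 40.0
```

>>> carry_out(commands=[[0,0,-50,0,0,0,26],[0,0,-100,0,0,0,26],[0,0,-140,0,0,0,26],[0,0,-140,0,0,0,26]])

```text
t: 28.3
tool_pos: [0.462, -0.2725, 0.1548]
tool_rot: [-0.002, 0.707, -0.707, 0.003]
force: [-0.1, 1.0, -0.4]
width: 0.0322
grip_force: 40.0
```

Run:
```python
from h import *
chain((.6123,-.1105,.15,-90),(.6123,-.1105,.05,-90))
```

```text
t 28.3 pos [ 0.462  -0.2725  0.1548] yaw -90.0 w 0.0322 F [-0.1  1.  -0.4] q [-0.17  0.19 -0.4   0.   -0.98  0.17]
(0.6123, -0.1105, 0.15, -90) [-162.0, -150.3, 5.5, -0.4, -0.1, 0.0]
(0.6123, -0.1105, 0.05, -90) [0.0, 0.0, 100.0, 0.0, 0.0, 0.0]
```

>>> carry_out(commands=[[-162,-151.5,3,0,0,0,26],[-162,-151.5,3,0,0,0,26],[-162,-151.5,3,0,0,0,26],[-162,-151.5,3,0,0,0,26],[-162,-151.5,3,0,0,0,26],[-162,-151.5,40,0,0,0,26],[-162,-151.5,80,0,0,0,26],[-162,-151.5,102,0,0,0,26],[-162,-151.5,102,0,0,0,26],[-162,-151.5,102,0,0,0,26]])

```text
t: 29.55
tool_pos: [0.6117, -0.1104, 0.05]
tool_rot: [0.0, -0.707, 0.707, -0.0]
force: [0.2, -0.6, -0.4]
width: 0.0324
grip_force: 40.0
```

Run:
```python
from h import *
chain((.6123,-.1105,.0375,-90)); p,d,K,W=shot("wrist"); np.savez("w8.npz",p=p,d=d,K=K,W=W); crop(p,"w8.png",200,360,190,290,4)
```

```text
t 29.55 pos [ 0.6117 -0.1104  0.05  ] yaw -90.03 w 0.0324 F [ 0.2 -0.6 -0.4] q [ 0.14  0.43 -0.32  0.   -0.82 -0.14]
(0.6123, -0.1105, 0.0375, -90) [0.1, -0.6, 12.5, -0.0, -0.0, -0.0]
```

View pics/w8.png

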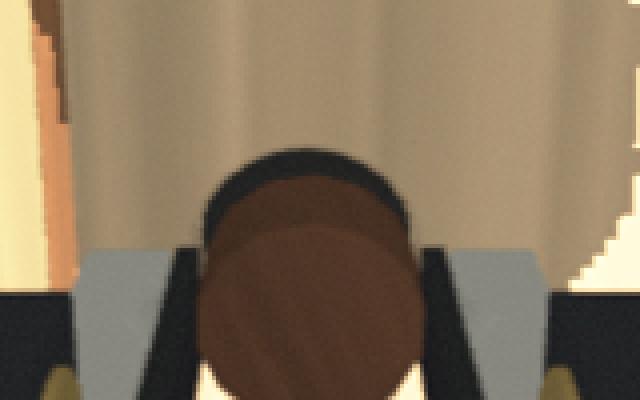

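The crop shows the recess rim front at v=227 (centre u≈276.8) and the blank's lower front edge at v≈234, with the blank's top edge at v≈247.

Run:
```python
from h import *
z=np.load("w8.npz"); K,W=z["K"],z["W"]
def y(u,v,h):
    r=W[:3,:3]@np.array([(u-K[0,2])/K[0,0],(v-K[1,2])/K[1,1],1]); return ((W[:3,3]+r*(h-W[2,3])/r[2])[:2]*1000).round(1)
print("rim",y(276.75,227,.032)); print("bot",y(277.9,234,.0385)); print("top",y(277.9,246.75,.0585))
```

```text
rim [ 612.5 -129.3]
bot [ 611.8 -127.1]
top [ 611.8 -127.5]
```

>>> carry_out(commands=[[0.5,-0.7,2,0,0,0,26],[0.5,-0.7,5,0,0,0,26],[0.5,-0.7,8,0,0,0,26],[0.5,-0.7,11,0,0,0,26],[0.5,-0.7,12.5,0,0,0,26],[0.5,-0.7,12.5,0,0,0,26],[0.5,-0.7,12.5,0,0,0,26]])

```text
t: 30.48
tool_pos: [0.6123, -0.1104, 0.0369]
tool_rot: [0.0, -0.707, 0.707, -0.0]
force: [-0.8, 0.1, 0.0]
width: 0.0326
grip_force: 40.0
```

>>> carry_out(commands=[[0,0,0,0,0,0,46],[0,0,0,0,0,0,46],[0,0,0,0,0,0,46],[0,0,-50,0,0,0,60],[0,0,-100,0,0,0,60],[-50,10,-140,0,0,0,60],[-100,30,-180,0,0,0,60],[-150,50,-200,0,0,0,60],[-150,50,-200,0,0,0,60],[-150,50,-200,0,0,0,60]])

```text
t: 31.72
tool_pos: [0.562, 0.0399, 0.237]
tool_rot: [-0.0, 0.707, -0.707, -0.0]
force: [0.2, 0.2, -0.0]
width: 0.0597
grip_force: 0.0
```

Run:
```python
from h import *
now(); p,d,K,W=shot("wrist"); save(p,"w9.png"); np.savez("w9.npz",p=p,d=d,K=K,W=W); seated(p,d,K,W)
```

```text
t 31.73 pos [0.562  0.0399 0.237 ] yaw -89.96 w 0.0597 F [ 0.2  0.2 -0. ] q [ 0.42  0.17 -0.22 -0.   -1.18 -0.42]
seat px [319.  41.] 1957 z 0.0427 mean [ 518.3 -123.2] rect [array([ 518.1, -122.7]), array([48.8, 49.5]), np.float64(1.2)]
seat px [231.  56.] 870 z 0.0426 mean [ 611.4 -109.9] rect [array([ 611.3, -109.8]), array([32.3, 33.8]), np.float64(46.4)]
seat px [235. 141.] 844 z 0.0426 mean [611.2 -21. ] rect [array([611.2, -20.8]), array([34. , 31.7]), np.float64(0.0)]
seat px [312. 190.] 990 z 0.0427 mean [519.9  37. ] rect [array([519.9,  37.9]), array([52.9, 28.7]), np.float64(89.5)]
```

View pics/w9.png

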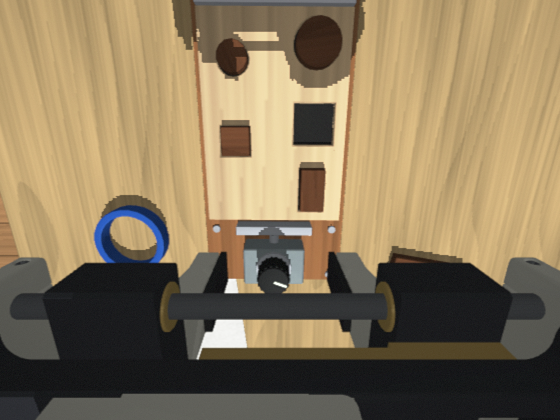

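All four blanks are seated, at z≈.0427 with the constant 1.3 mm bias. The knob is at (274,277) with its white line pointing to image lower-right. I'll locate its axis.

Run:
```python
from h import *
z=np.load("w9.npz"); p,d,K,W=[z[k] for k in("p","d","K","W")]; P=cloud(d,K,W)
m=(P[...,2]>.072)&(P[...,2]<.09); m[:240]=0;m[292:]=0;m[:,:245]=0;m[:,305:]=0
q=plane(m,K,W,.08)*1000; print(m.sum(),np.median(P[m][:,2]),q.min(0),q.max(0),cv2.minEnclosingCircle(q.astype(np.float32)))
z=np.load("top0.npz"); p,d,K,W=[z[k] for k in("p","d","K","W")]; P=cloud(d,K,W)
m=(P[...,2]>.072)&(P[...,2]<.095); m[:185]=0;m[215:]=0;m[:,:228]=0;m[:,260:]=0
q=plane(m,K,W,.08)*1000; print(m.sum(),np.median(P[m][:,2]),q.min(0),q.max(0),cv2.minEnclosingCircle(q.astype(np.float32)))
chain((.565,.139,.18,80))
```

```text
809 0.0854491529320976 [546.72426891 116.79220973] [586.94203508 156.45191021] ((566.8694458007812, 138.7730712890625), 22.394697189331055)
234 0.08634003618108554 [546.9017094  121.48966476] [587.57684418 159.42292901] ((566.7955322265625, 141.19137573242188), 21.476591110229492)
t 31.77 pos [0.5621 0.0392 0.2364] yaw -90.02 w 0.0598 F [ 0.7 -0.1 -0.3] q [ 0.42  0.17 -0.22 -0.   -1.18 -0.42]
(0.565, 0.139, 0.18, 80) [-99.8, -2.9, 56.4, 0.0, 0.1, -170.0]
```

>>> carry_out(commands=[[-196,-4,26,0,0,0,60],[-196,-4,26,0,0,0,60],[-196,-4,26,0,0,0,60],[-196,-4,26,0,0,0,60],[-196,-4,26,0,0,0,60],[-196,-4,26,0,0,0,60],[-196,-4,26,0,0,0,60]])

```text
t: 32.65
tool_pos: [0.5666, 0.2341, 0.2112]
tool_rot: [0.0, -0.706, 0.708, -0.0]
force: [0.0, 0.6, 0.7]
width: 0.06
grip_force: 0.0
```

Run:
```python
from h import *
now(); p,d,K,W=shot("wrist"); np.savez("w10.npz",p=p,d=d,K=K,W=W); crop(p,"w10.png",200,360,60,180,4)
P=cloud(d,K,W)
m=(P[...,2]>.077)&(P[...,2]<.095); m[200:]=0;m[:,:220]=0;m[:,330:]=0
print(m.sum(),np.median(P[m][:,2]))
for h in(.08,.086):
    q=plane(m,K,W,h)*1000; print(h,q.min(0),q.max(0),q.mean(0),cv2.minEnclosingCircle(q.astype(np.float32)))
```

```text
t 32.65 pos [0.5666 0.2341 0.2112] yaw -90.12 w 0.06 F [0.  0.6 0.7] q [ 0.71  0.27 -0.15  0.   -1.15 -0.71]
1472 0.0855915264139511
0.08 [547.42640765 119.82510506] [587.35619852 159.98786933] [567.02248971 139.7014757 ] ((567.030517578125, 140.03155517578125), 20.3709659576416)
0.086 [547.83900885 120.4650183 ] [586.93698069 159.79111023] [567.02686453 139.92732357] ((567.0347290039062, 140.25050354003906), 19.946603775024414)
```

View pics/w10.png

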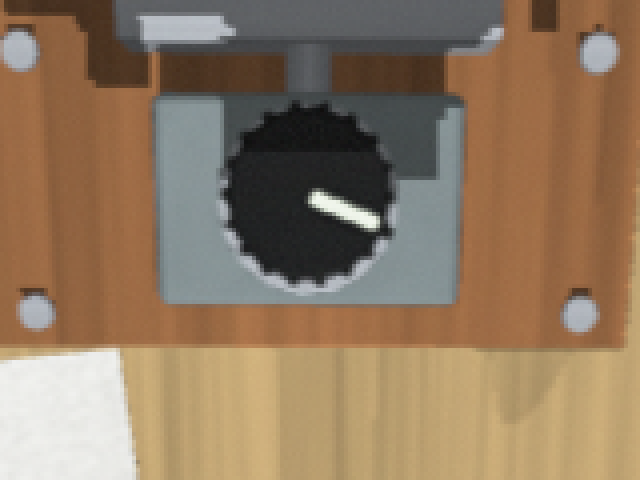

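The knob is centred at about (567,140) mm with its top at ≈86–87 mm. Its line points at world angle ≈160°, which suggests the screw is at about 0.35 rad. I'll turn the wrist back first so the whole turn fits in one grip.

>>> carry_out(commands=[[94,0,40,0,0,-10,66],[94,0,40,0,0,-20,66],[94,0,40,0,0,-30,66],[94,0,40,0,0,-40,66],[94,0,40,0,0,-50,66],[94,0,40,0,0,-60,66],[94,0,40,0,0,-70,66],[94,0,40,0,0,-80,66],[94,0,40,0,0,-90,66],[94,0,40,0,0,-100,66]])

```text
t: 33.95
tool_pos: [0.5664, 0.1409, 0.1713]
tool_rot: [-0.0, 0.996, 0.089, 0.0]
force: [0.3, 0.0, -0.1]
width: 0.0657
grip_force: 0.0
```

>>> carry_out(commands=[[0,0,0,0,0,-10,66],[0,0,0,0,0,-20,66],[0,0,0,0,0,-30,66],[0,0,0,0,0,-40,66],[0,0,0,0,0,-50,66],[0,0,0,0,0,-60,66],[0,0,0,0,0,-60,66],[0,0,0,0,0,-60,66],[0,0,0,0,0,-60,66]])

```text
t: 35.08
tool_pos: [0.5663, 0.1414, 0.171]
tool_rot: [0.0, 0.82, 0.572, 0.0]
force: [-0.6, -0.3, -0.0]
width: 0.0659
grip_force: 0.0
```

Run:
```python
from h import *
chain((.5669,.140,.062,70))
```

```text
t 35.08 pos [0.5663 0.1414 0.171 ] yaw 69.84 w 0.0659 F [-0.6 -0.3 -0. ] q [ 0.58  0.25 -0.27 -0.   -1.05  2.21]
(0.5669, 0.14, 0.062, 70) [-1.2, 1.0, 109.0, 0.0, -0.0, -0.2]
```

>>> carry_out(commands=[[-1.2,1,40,0,0,0,66],[-1.2,1,80,0,0,0,66],[-1.2,1,100,0,0,0,66],[-1.2,1,109,0,0,0,66],[-1.2,1,109,0,0,0,66],[-1.2,1,109,0,0,0,66]])

```text
t: 35.83
tool_pos: [0.5675, 0.1405, 0.0629]
tool_rot: [0.0, 0.819, 0.573, 0.001]
force: [0.8, 0.1, 0.5]
width: 0.0658
grip_force: 0.0
```

>>> carry_out(commands=[[0,0,0,0,0,0,30],[0,0,0,0,0,0,30],[0,0,0,0,0,0,30],[0,0,0,0,0,0,30]], squeeze=40)

```text
t: 36.33
tool_pos: [0.5671, 0.1401, 0.0621]
tool_rot: [0.0, 0.819, 0.573, 0.0]
force: [0.7, 0.0, 2.0]
width: 0.0374
grip_force: 40.0
```

Run:
```python
from h import *
now(); print(ctrl.sense()["moment"].round(3))
```

```text
t 36.33 pos [0.5671 0.1401 0.0621] yaw 69.98 w 0.0374 F [0.7 0.  2. ] q [ 0.58  0.37 -0.39  0.   -0.81  2.22]
[-0.275 -0.163 -0.009]
```

>>> carry_out(commands=[[0,0,0,0,0,9,30],[0,0,0,0,0,18,30],[0,0,0,0,0,27,30],[0,0,0,0,0,36,30],[0,0,0,0,0,45,30],[0,0,0,0,0,54,30],[0,0,0,0,0,63,30],[0,0,0,0,0,72,30],[0,0,0,0,0,80,30],[0,0,0,0,0,80,30]])

```text
t: 37.58
tool_pos: [0.567, 0.1402, 0.0621]
tool_rot: [-0.0, 0.996, -0.087, 0.0]
force: [0.6, 1.0, 2.5]
width: 0.0374
grip_force: 40.0
```

Run:
```python
from h import *
now(); print(ctrl.sense()["moment"].round(3))
```

```text
t 37.58 pos [0.567  0.1402 0.0621] yaw -9.96 w 0.0374 F [0.6 1.  2.5] q [ 0.58  0.37 -0.39  0.   -0.81  0.82]
[ 0.058  0.19  -0.012]
```

>>> carry_out(commands=[[0,0,0,0,0,9,30],[0,0,0,0,0,18,30],[0,0,0,0,0,27,30],[0,0,0,0,0,36,30],[0,0,0,0,0,45,30],[0,0,0,0,0,54,30],[0,0,0,0,0,63,30],[0,0,0,0,0,72,30],[0,0,0,0,0,72,30],[0,0,0,0,0,72,30]])

```text
t: 38.83
tool_pos: [0.5671, 0.1403, 0.0621]
tool_rot: [-0.0, 0.756, -0.654, 0.0]
force: [-0.6, 0.6, 2.4]
width: 0.0373
grip_force: 40.0
```

Run:
```python
from h import *
now(); print(ctrl.sense()["moment"].round(3))
```

```text
t 38.83 pos [0.5671 0.1403 0.0621] yaw -81.73 w 0.0373 F [-0.6  0.6  2.4] q [ 0.58  0.37 -0.39  0.   -0.81 -0.43]
[ 0.351 -0.023  0.057]
```

>>> carry_out(commands=[[0,0,0,0,0,8,30],[0,0,0,0,0,16,30],[0,0,0,0,0,24,30],[0,0,0,0,0,30,30],[0,0,0,0,0,30,30]])

```text
t: 39.45
tool_pos: [0.5672, 0.1403, 0.0621]
tool_rot: [0.0, -0.561, 0.828, -0.0]
force: [0.1, 0.2, 3.0]
width: 0.0373
grip_force: 40.0
```

Run:
```python
from h import *
now(); print(ctrl.sense()["moment"].round(3))
```

```text
t 39.45 pos [0.5672 0.1403 0.0621] yaw -111.81 w 0.0373 F [0.1 0.2 3. ] q [ 0.58  0.37 -0.39  0.   -0.81 -0.96]
[ 0.474 -0.209 -0.06 ]
```

>>> carry_out(commands=[[0,0,0,0,0,0,30]])

```text
t: 39.58
tool_pos: [0.5671, 0.1403, 0.0621]
tool_rot: [0.0, -0.561, 0.828, -0.0]
force: [0.4, 1.3, 2.8]
width: 0.0371
grip_force: 40.0
```

Run:
```python
from h import *
now(); print(ctrl.sense()["moment"].round(3))
```

```text
t 39.58 pos [0.5671 0.1403 0.0621] yaw -111.79 w 0.0371 F [0.4 1.3 2.8] q [ 0.58  0.37 -0.39  0.   -0.81 -0.96]
[ 0.543 -0.245  0.07 ]
```

>>> carry_out(commands=[[0,0,0,0,0,8,30],[0,0,0,0,0,16,30],[0,0,0,0,0,24,30],[0,0,0,0,0,24,30]])

```text
t: 40.08
tool_pos: [0.5672, 0.1403, 0.0621]
tool_rot: [0.0, -0.376, 0.927, -0.0]
force: [1.4, 0.9, 3.7]
width: 0.0377
grip_force: 40.0
```

Run:
```python
from h import *
now()
for i in range(4): print(ctrl.sense()["moment"].round(3), vision.camera("top")[0].shape if i<3 else "")
```

```text
t 40.08 pos [0.5672 0.1403 0.0621] yaw -135.84 w 0.0377 F [1.4 0.9 3.7] q [ 0.58  0.37 -0.39  0.   -0.81 -1.38]
[ 0.523 -0.488 -0.042] (420, 560, 3)
[ 0.44  -0.515 -0.012] (420, 560, 3)
[ 0.536 -0.567 -0.002] (420, 560, 3)
[ 0.538 -0.603  0.114]
```

>>> carry_out(commands=[[0,0,0,0,0,8,30],[0,0,0,0,0,16,30],[0,0,0,0,0,24,30],[0,0,0,0,0,24,30]])

```text
t: 40.72
tool_pos: [0.5672, 0.1402, 0.0621]
tool_rot: [0.0, -0.175, 0.985, 0.0]
force: [2.1, 1.6, 4.5]
width: 0.0375
grip_force: 40.0
```

Run:
```python
from h import *
now()
for i in range(5): print(ctrl.sense()["moment"].round(3), vision.camera("top")[0].shape if i<4 else "")
```

```text
t 40.73 pos [0.5672 0.1402 0.0621] yaw -159.84 w 0.0375 F [2.1 1.6 4.5] q [ 0.58  0.37 -0.39  0.   -0.81 -1.8 ]
[ 0.427 -0.836  0.028] (420, 560, 3)
[ 0.425 -0.83  -0.064] (420, 560, 3)
[ 0.382 -0.9    0.05 ] (420, 560, 3)
[ 0.44  -0.926 -0.001] (420, 560, 3)
[ 0.424 -0.953  0.048]
```

>>> carry_out(commands=[[0,0,0,0,0,3,30],[0,0,0,0,0,6,30]])

```text
t: 41.18
tool_pos: [0.5672, 0.1402, 0.0621]
tool_rot: [0.0, -0.122, 0.993, 0.0]
force: [3.1, 1.3, 3.4]
width: 0.0373
grip_force: 40.0
```

Run:
```python
from h import *
now(); s=ctrl.sense(); print(s["dq"][5],s["effort"].round(2))
for i in range(3): s=ctrl.sense(); print(s["moment"].round(3),s["effort"][5].round(3), vision.camera("top")[0].shape if i<2 else "")
```

```text
t 41.17 pos [0.5672 0.1402 0.0621] yaw -165.97 w 0.0373 F [3.1 1.3 3.4] q [ 0.58  0.37 -0.39  0.   -0.81 -1.9 ]
-0.41798660471006316 [ -0.42 -49.48  19.45   4.17  -0.96   0.5 ]
[ 0.352 -0.974  0.201] 0.499 (420, 560, 3)
[ 0.363 -1.087 -0.016] 0.311 (420, 560, 3)
[ 0.33  -1.072 -0.087] -0.544
```

Torque while turning reads about 0.2 N m, so the clutch appears to be slipping. I'll release and look at the line against the collar mark.

>>> carry_out(commands=[[0,0,0,0,0,0,62],[0,0,0,0,0,0,62],[0,0,0,0,0,0,62],[0,0,-40,0,0,0,62],[0,0,-90,0,0,0,62],[0,0,-120,0,0,0,62],[0,0,-120,0,0,0,62]])

```text
t: 42.15
tool_pos: [0.5679, 0.1406, 0.1845]
tool_rot: [0.002, -0.122, 0.993, 0.001]
force: [0.3, 0.1, -1.0]
width: 0.062
grip_force: 0.0
```

Run:
```python
from h import *
chain((.5666,.2341,.2112,-90.1))
```

```text
t 42.15 pos [0.5679 0.1406 0.1845] yaw -165.99 w 0.062 F [ 0.3  0.1 -1. ] q [ 0.58  0.24 -0.26  0.   -1.07 -1.9 ]
(0.5666, 0.2341, 0.2112, -90.1) [-21.5, 91.0, -26.5, -0.1, 0.3, -75.9]
```

>>> carry_out(commands=[[-21.5,91,-26.5,0,0,-10,62],[-21.5,91,-26.5,0,0,-20,62],[-21.5,91,-26.5,0,0,-30,62],[-21.5,91,-26.5,0,0,-40,62],[-21.5,91,-26.5,0,0,-50,62],[-21.5,91,-26.5,0,0,-60,62],[-21.5,91,-26.5,0,0,-70,62],[-21.5,91,-26.5,0,0,-76,62],[-21.5,91,-26.5,0,0,-76,62],[-21.5,91,-26.5,0,0,-76,62]])

```text
t: 43.4
tool_pos: [0.5654, 0.2334, 0.2077]
tool_rot: [-0.001, -0.706, 0.708, 0.0]
force: [0.0, 0.2, -0.6]
width: 0.062
grip_force: 0.0
```

Run:
```python
from h import *
now(); p,d,K,W=shot("wrist"); np.savez("w11.npz",p=p,d=d,K=K,W=W)
q=np.load("w10.npz")["p"]; save(np.hstack([cv2.resize(x[75:145,245:310],None,fx=6,fy=6,interpolation=cv2.INTER_NEAREST) for x in(q,p)]),"w11.png")
```

```text
t 43.4 pos [0.5654 0.2334 0.2077] yaw -90.15 w 0.062 F [ 0.   0.2 -0.6] q [ 0.71  0.27 -0.16 -0.   -1.14 -0.71]
```

View pics/w11.png

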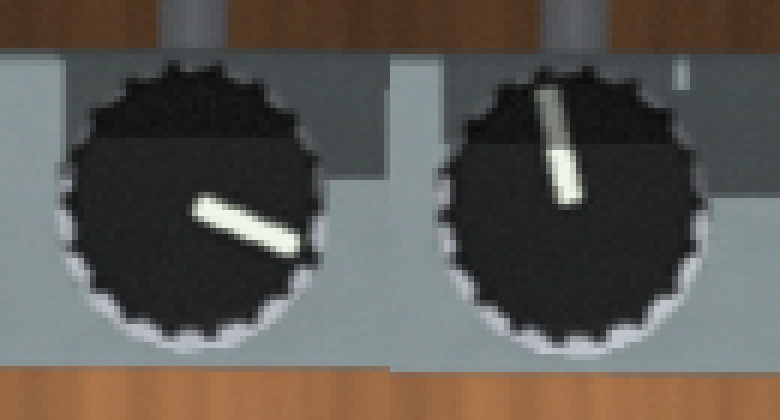

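The right half shows the knob line at world angle ≈-78° (from 158°), so the grip did not slip and I estimate ≈0.3 rad of clutch slip. I'll take one oblique view to check the collar mark.

>>> carry_out(commands=[[60,-5,0,0,0,-10,62],[120,-10,0,0,0,-20,62],[180,-14,10,0,0,-30,62],[230,-17,30,0,0,-40,62],[263,-17.6,50,0,0,-50,62],[263,-17.6,67,0,0,-60,62],[263,-17.6,67,0,0,-70,62],[263,-17.6,67,0,0,-80,62],[263,-17.6,67,0,0,-90,62],[263,-17.6,67,0,0,-90,62]])

```text
t: 44.7
tool_pos: [0.5831, -0.0294, 0.1413]
tool_rot: [-0.0, 1.0, -0.001, -0.0]
force: [-1.0, -0.4, -0.6]
width: 0.062
grip_force: 0.0
```

Run:
```python
from h import *
now(); p,d,K,W=shot("wrist"); np.savez("w12.npz",p=p,d=d,K=K,W=W)
i=np.linalg.inv(W); q=i@np.array([.567,.14,.07,1]); u,v=(K@q[:3]/q[2])[:2]; print(u,v)
u,v=int(max(u,40)),int(v); crop(p,"w12.png",u-40,u+50,v-35,v+35,8)
P=cloud(d,K,W); seated(p,d,K,W)
```

```text
t 44.7 pos [ 0.5831 -0.0294  0.1413] yaw -0.15 w 0.062 F [-1.  -0.4 -0.6] q [ 0.28  0.28 -0.31 -0.   -0.98  1.28]
77.63381544369429 244.78926622034706
seat px [266. 183.] 1196 z 0.0427 mean [613.9 -19.7] rect [array([613.7, -21. ]), array([33.3, 33.3]), np.float64(0.0)]
seat px [367. 183.] 1138 z 0.0427 mean [ 613.8 -109.5] rect [array([ 613.8, -109.6]), array([33.8, 33.1]), np.float64(47.3)]
seat px [375. 262.] 377 z 0.0426 mean [ 536.9 -124.2] rect [array([ 538. , -125.6]), array([30.8, 20.5]), np.float64(44.6)]
seat px [231. 275.] 302 z 0.0426 mean [522.4  15.8] rect [array([522.3,  15.5]), array([12.4, 32. ]), np.float64(83.1)]
```

View pics/w12.png

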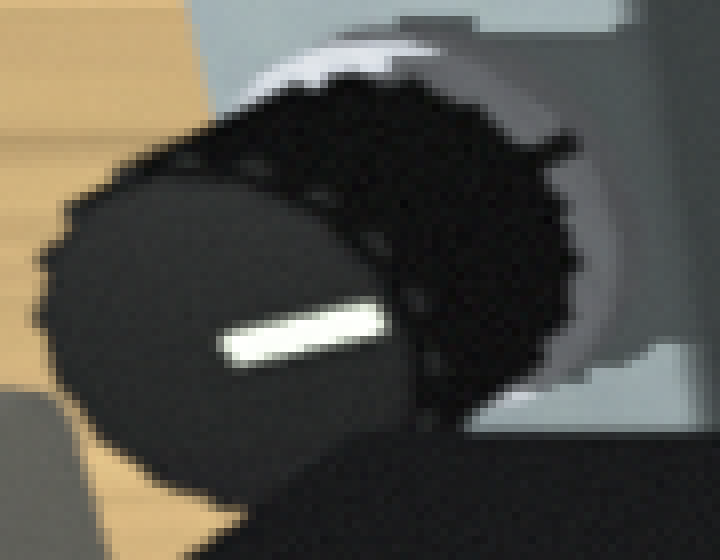

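The oblique view shows the collar's black mark at crop (558,150), about pixel (106.8,227.8), with the white line clearly ahead of it. I'll compute the angle between them.

Run:
```python
from h import *
z=np.load("w12.npz"); K,W=z["K"],z["W"]
def y(a,b,h):
    u,v=37+a/8,209+b/8
    r=W[:3,:3]@np.array([(u-K[0,2])/K[0,0],(v-K[1,2])/K[1,1],1]); return ((W[:3,3]+r*(h-W[2,3])/r[2])[:2]*1000)
c=np.array([567,140])
for h in(.052,.055,.057):
    m=y(558,150,h)-c; print("mark",h,m.round(1),np.hypot(*m).round(1),np.degrees(np.arctan2(m[1],m[0])).round(1))
l=y(380,312,.0865)-y(230,348,.0865); print("line",l.round(1),np.degrees(np.arctan2(l[1],l[0])).round(1))
```

```text
mark 0.052 [  8.7 -16.3] 18.5 -62.1
mark 0.055 [  9.8 -18.2] 20.7 -61.8
mark 0.057 [ 10.5 -19.5] 22.1 -61.6
line [  3.9 -15.7] -76.2
```

Slip is about 0.25 rad and the collar is at its stop (-62° against the expected -60.6°). I'll hand in.

```bash
python3 -c "
from h import *
print(workorder.sign_off())"
```

```text
the job is handed in; nothing more can be done
None
```

I handed the job in: the set-up block is in the tray, the four blanks present (there was no large square) read as seated, and the clamp is at its stop with about 0.25 rad of clutch slip, but sign-off gave no verdict.

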